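# Lay out the drifts in driving order

## Task

Before the next heat, lay out the four square drifts in the notched rack in the order they will be driven: the thinnest in the notch nearest the small bench anvil, then thicker and thicker along the row, the thickest farthest from the anvil. Lay each one flat and squarely across both bars of the rack, the middle of its parallel part midway between the bars and its point facing away from the robot, and leave them all lying still.

Things in the scene. Friction and masses are not known exactly. Their poses are not given: they have to be found in the camera images.
- drift_11_mid (a point): The thinnest of four square drifts: a solid steel bar 11 x 11 mm in section, 118 mm long, 0.1 kg, lying flat. Its middle part, 80 mm long, is parallel; one end tapers over 30 mm to a blunt point 4 mm square, the struck end is chamfered over 8 mm. Point: centre of the parallel part, half-way up (grip there, near the centre of mass). x: along the bar to its point; z up.
- drift_16_mid (a point): The second thinnest of four square drifts: a solid steel bar 16 x 16 mm in section, 134 mm long, 0.22 kg, lying flat. Its middle part, 86 mm long, is parallel; one end tapers over 38 mm to a blunt point 6 mm square, the struck end is chamfered over 10 mm. Point: centre of the parallel part, half-way up (grip there, near the centre of mass). x: along the bar to its point; z up.
- drift_21_mid (a point): The second thickest of four square drifts: a solid steel bar 21 x 21 mm in section, 147 mm long, 0.39 kg, lying flat. Its middle part, 92 mm long, is parallel; one end tapers over 44 mm to a blunt point 7 mm square, the struck end is chamfered over 11 mm. Point: centre of the parallel part, half-way up (grip there, near the centre of mass). x: along the bar to its point; z up.
- drift_26_mid (a point): The thickest of four square drifts: a solid steel bar 26 x 26 mm in section, 162 mm long, 0.66 kg, lying flat. Its middle part, 100 mm long, is parallel; one end tapers over 50 mm to a blunt point 9 mm square, the struck end is chamfered over 12 mm. Point: centre of the parallel part, half-way up (grip there, near the centre of mass). x: along the bar to its point; z up.
- rack: Fixed drift rack, 364 x 76 mm: two dark steel bars on edge (6 mm thick, 54 mm apart centre to centre) along the row on a base plate, with four pairs of facing notches at 85 mm pitch. Notches are 44 mm wide at the floor, 35 mm above the bench; teeth between them rise 14 mm. Between the bars it is open down to the 6 mm base plate. Origin: centre of its underside; x away from the robot, y along the row.
- notch_a: Notch of the rack at the robot's left (+y) end, 44 mm wide. Origin: centre of the notch, midway between the two bars, on the level of the notch floor, where the underside of a drift rests (35 mm above the bench). x: across the bars, away from the robot, the way a drift lies; y: along the row to the left; z up.
- notch_b: Notch of the rack second from the robot's left (+y) end, 44 mm wide. Origin: centre of the notch, midway between the two bars, on the level of the notch floor, where the underside of a drift rests (35 mm above the bench). x: across the bars, away from the robot, the way a drift lies; y: along the row to the left; z up.
- notch_c: Notch of the rack second from the robot's right (-y) end, 44 mm wide. Origin: centre of the notch, midway between the two bars, on the level of the notch floor, where the underside of a drift rests (35 mm above the bench). x: across the bars, away from the robot, the way a drift lies; y: along the row to the left; z up.
- notch_d: Notch of the rack at the robot's right (-y) end, 44 mm wide. Origin: centre of the notch, midway between the two bars, on the level of the notch floor, where the underside of a drift rests (35 mm above the bench). x: across the bars, away from the robot, the way a drift lies; y: along the row to the left; z up.
- anvil_heel (a point): Small dark iron bench anvil with bright face and horn, 360 mm long, 130 mm wide at the foot, 150 mm high, fixed. It stands past one end of the rack, at the robot's left (y > 0) or right (y < 0); a rusty swage block (165 mm square, 85 mm high, notched edges and holes) stands past the other end. Point: the middle of the end edge of its face at the square heel, the end towards the robot, 150 mm up; the horn points away from the robot.
Not all that is in view belongs to the job. Leave any orange or pink look-alike of the part that bears drift_21_mid alone.

How it is judged:
At the end, for the whole second after the job is handed in: Drifts lie one per notch, thinnest nearest the anvil to thickest farthest: centre of its parallel part within 22 mm of midway between the bars and 18 mm sideways, resting on both bars (height within 4 mm), within 0.2 rad of the notch, point away from the robot; all released and at rest (((world y of anvil_heel above 0 m and (x of drift_11_mid in the frame of notch_a between -0.022 and 0.022 m and y of drift_11_mid in the frame of notch_a between -0.018 and 0.018 m and z of drift_11_mid in the frame of notch_a between 0.0015 and 0.0095 m and angle between the x axis of drift_11_mid and the x axis of notch_a, either way round below 0.2 rad and x of drift_11_tip in the frame of notch_a above 0 m) and (x of drift_16_mid in the frame of notch_b between -0.022 and 0.022 m and y of drift_16_mid in the frame of notch_b between -0.018 and 0.018 m and z of drift_16_mid in the frame of notch_b between 0.004 and 0.012 m and angle between the x axis of drift_16_mid and the x axis of notch_b, either way round below 0.2 rad and x of drift_16_tip in the frame of notch_b above 0 m) and (x of drift_21_mid in the frame of notch_c between -0.022 and 0.022 m and y of drift_21_mid in the frame of notch_c between -0.018 and 0.018 m and z of drift_21_mid in the frame of notch_c between 0.0065 and 0.0145 m and angle between the x axis of drift_21_mid and the x axis of notch_c, either way round below 0.2 rad and x of drift_21_tip in the frame of notch_c above 0 m) and (x of drift_26_mid in the frame of notch_d between -0.022 and 0.022 m and y of drift_26_mid in the frame of notch_d between -0.018 and 0.018 m and z of drift_26_mid in the frame of notch_d between 0.009 and 0.017 m and angle between the x axis of drift_26_mid and the x axis of notch_d, either way round below 0.2 rad and x of drift_26_tip in the frame of notch_d above 0 m)) or (world y of anvil_heel below 0 m and (x of drift_11_mid in the frame of notch_d between -0.022 and 0.022 m and y of drift_11_mid in the frame of notch_d between -0.018 and 0.018 m and z of drift_11_mid in the frame of notch_d between 0.0015 and 0.0095 m and angle between the x axis of drift_11_mid and the x axis of notch_d, either way round below 0.2 rad and x of drift_11_tip in the frame of notch_d above 0 m) and (x of drift_16_mid in the frame of notch_c between -0.022 and 0.022 m and y of drift_16_mid in the frame of notch_c between -0.018 and 0.018 m and z of drift_16_mid in the frame of notch_c between 0.004 and 0.012 m and angle between the x axis of drift_16_mid and the x axis of notch_c, either way round below 0.2 rad and x of drift_16_tip in the frame of notch_c above 0 m) and (x of drift_21_mid in the frame of notch_b between -0.022 and 0.022 m and y of drift_21_mid in the frame of notch_b between -0.018 and 0.018 m and z of drift_21_mid in the frame of notch_b between 0.0065 and 0.0145 m and angle between the x axis of drift_21_mid and the x axis of notch_b, either way round below 0.2 rad and x of drift_21_tip in the frame of notch_b above 0 m) and (x of drift_26_mid in the frame of notch_a between -0.022 and 0.022 m and y of drift_26_mid in the frame of notch_a between -0.018 and 0.018 m and z of drift_26_mid in the frame of notch_a between 0.009 and 0.017 m and angle between the x axis of drift_26_mid and the x axis of notch_a, either way round below 0.2 rad and x of drift_26_tip in the frame of notch_a above 0 m))) and linear speed of each of drift_11, drift_16, drift_21, drift_26 below 0.01 m/s and angular speed of each of drift_11, drift_16, drift_21, drift_26 below 0.1 rad/s); the robot touches nothing.
It also fails if it takes over 102 s, if anything falls off the work surface, if the arm or the gripper's body presses on something with over 40 N, if the wrist force passes 120 N, or if a joint passes its speed limit or range.

## Robot

A 6-joint arm with a two-finger parallel gripper is mounted at the origin on the work surface. World frame = base frame: x ahead of the robot, y to its left, z up, the work surface at z = 0. Lengths are in m, angles in rad, forces in N, time in s.
With the tool pointing down it reaches from about 0.35 to 0.975 m from the base axis. Payload 4.9 kg.
Tool frame: the origin (TCP) lies midway between the tips of the shut fingers; the grasp point (between the pads) lies 19 mm behind it; z points along the fingers, y is the direction in which the jaws open and shut (so a half turn about z gives the same grasp; the last joint's range is limited). The gripper opens to 85 mm and grips with 20 to 120 N. Pads are 22 mm wide; open, the fingers measure 114 mm over their backs; the gripper's body (76 mm by 85 mm) begins 54 mm behind the grasp point. The pads swing forward as they close: fully open they stand 13 mm farther back than shut.
Start: joints at [-1.368, 0.053, 1.613, -0, 1.476, -0.119], TCP at [0.198, -0.593, 0.231] pointing down, gripper open.
Joint ranges: [-3.01, 3.01], [-1.01, 2.22], [0.06, 2.58], [-1.02, 4.17], [0.09, 2.62], [-3.14, 3.14]. Speed limits (rad/s): [2.57, 2.57, 3.14, 3.14, 3.14, 3.14].

## Interface

Orientations are given as a rotation vector (axis times angle).
In Python, from station import ctrl gives the robot as it stands.
- The arm moves only by the tool apply_moves, never from a script. Its argument "rows" is a list of rows, each a list of 6 numbers: the shift along the tool's x, y, z in cm, then the turn, a rotation vector about the tool's x, y, z in units of 5 degrees (1.0 is 5 degrees). In form: [[x, y, z, rx, ry, rz], ...]. A call has 1 to 20 rows; each row is the pose to reach, as a shift and turn from the pose measured when the call began, along the tool's axes at that moment; what a row does not reach only later rows make up. A row lasts 1/10 s, in which the tool goes at most 50 mm and 8.59 degrees, less where a joint would pass 70% of its speed; a pose out of reach is approached as far as the arm can. A call with a gripper value outside its range is refused whole. "grip" is the closure, from 0 (fully open) to 1 (shut), set as the call begins (left out, the last holds). The fingers move at their own pace and stop on an object; "squeeze" is the grip in N (left out, the last holds). Time passes only in rows, so rows that repeat a pose let the fingers close. It gives the time, the measured TCP pose, the force and the opening at its end, in the units of the state.
- ctrl.get_obs(): the state, without advancing time (a new reading comes with each control period).
- ctrl.get_image(name): name is "scene" or "top"; returns a dict with "color" (480x640x3 uint8, blue, green, red), "mtx" (3x3 intrinsics, pixels), "rvec" (rotation vector, rad) and "tvec" (3), from world to camera coordinates, as OpenCV has them. Camera axes: x right, y down, z forward; pixel columns grow to the right and rows downward; lengths in m; the calibration is good to about 2 mm. A picture is of the moment at which its call begins. There is no depth.
- ctrl.finish_job(): hands the job in, once; it reports no verdict.
The state is a dict: "t": time; "q": joint angles; "dq": joint speeds; "effort": joint torques, N m; "tool_pos": TCP position; "tool_rot": TCP orientation; "contact_force": force on the tool from outside, world axes, zero at the start; "wrist_torque": the same for the moment, N m; "opening": finger opening in m.
Only numpy, scipy, OpenCV 4.12 (cv2) and the standard library are available. Lean on these libraries where they do the work, as an engineer would, in place of code of your own. Each camera call takes 0.05 s, during which the arm holds its last target.

## Working session

There is one attempt and no reset: what is moved stays moved. The work goes in short steps, Python scripts to look and compute and a tool call to move; the robot and the scene stay as the last step left them, time stands still between calls to the robot, and variables do not carry over. Pictures are saved under pics/ and viewed, and the job is handed in when it is done.

Besides the shell and the picture viewer there is one more tool, called by a JSON object that holds its "op" and its "data". apply_moves: Moves the arm, as the interface text tells. Its arguments: {"type":"object","properties":{"rows":{"type":"array","items":{"type":"array","items":{"type":"number"}}},"grip":{"type":"number"},"squeeze":{"type":"number"}},"required":["rows"]}

```bash
mkdir -p pics; python3 - <<'E'
from station import ctrl
import cv2,pickle
print(ctrl.get_obs())
for n in("scene","top"):
    im=ctrl.get_image(n); cv2.imwrite(f"pics/{n}0.png",im["color"]); pickle.dump(im,open(f"{n}0.pkl","wb"))
    print(n,im["mtx"],im["rvec"],im["tvec"])
E
```

```text
{'t': 0.0, 'q': array([-1.36800357e+00,  5.33592327e-02,  1.61427380e+00,  2.21382030e-06,
        1.47600086e+00, -1.18975706e-01]), 'dq': array([5.81349779e-04, 7.80846553e-04, 6.36551251e-04, 1.47665019e-03,
       1.79300124e-04, 4.34662658e-05]), 'effort': array([ 2.94909814e-04, -3.93674433e+01, -3.70181072e+01, -9.60674288e-05,
        7.08083229e-03, -6.81679737e-06]), 'tool_pos': array([ 0.19754371, -0.59231216,  0.23007362]), 'tool_rot': array([-3.09900905e+00, -5.02928083e-01,  1.30791430e-04]), 'contact_force': array([-0.63852828, -0.10092944, -0.43039764]), 'wrist_torque': array([-0.03753238,  0.02260142, -0.0397869 ]), 'opening': 0.08538280675928724}
scene [[458.22240241   0.         317.12672839]
 [  0.         458.22240241 245.53215844]
 [  0.           0.           1.        ]] [ 0.74435455  2.43462828 -1.27873264] [ 0.50824414 -0.04238145  1.46555984]
top [[442.27748994   0.         321.37454808]
 [  0.         442.27748994 244.25173118]
 [  0.           0.           1.        ]] [ 2.11738517 -2.18273988  0.13361198] [-0.06908487  0.54457645  1.31125185]
```

View pics/scene0.png

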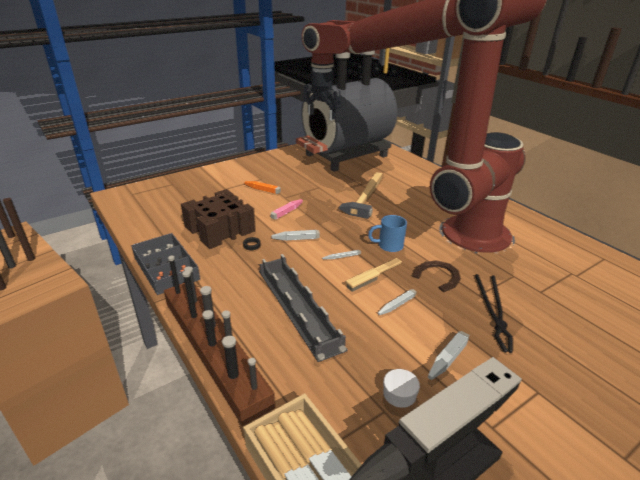

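View pics/top0.png

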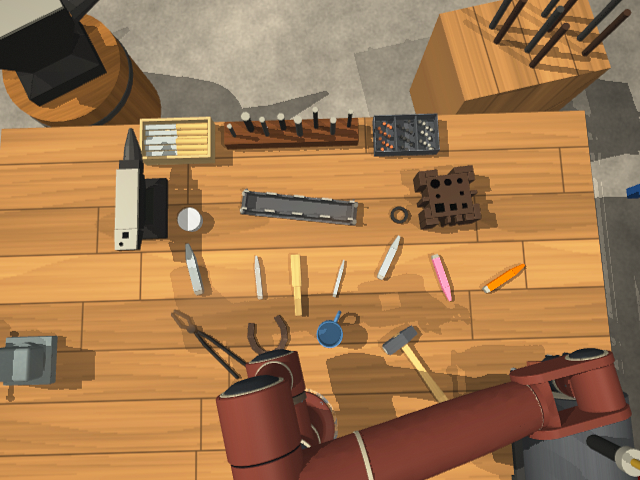

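Both views: the anvil stands at the robot's left (top px 128,190), so the thinnest goes in notch_a. Candidates in top: steel bars at (194,270), (259,277), (340,278) and (391,257). Look-alikes are pink (442,277) and orange (504,278), and there is a wooden tool at (297,285). The close crop follows.

```bash
cat > h.py <<'E'
import cv2,numpy as np,pickle
def load(n): return pickle.load(open(n+".pkl","rb"))
def unproj(im,uv,z):
    R=cv2.Rodrigues(np.array(im["rvec"],float))[0]; t=np.array(im["tvec"],float).ravel()
    K=im["mtx"]; d=R.T@np.linalg.inv(K)@np.array([uv[0],uv[1],1.]); c=-R.T@t
    return c+d*(z-c[2])/d[2]
def proj(im,P):
    return cv2.projectPoints(np.array(P,float).reshape(-1,1,3),np.array(im["rvec"],float),np.array(im["tvec"],float),im["mtx"],None)[0].reshape(-1,2)
E
python3 - <<'E'
from h import *
im=load("top0");c=im["color"]
cv2.imwrite("pics/c1.png",cv2.resize(c[225:315,170:430],None,fx=3,fy=3,interpolation=cv2.INTER_CUBIC))
cv2.imwrite("pics/c2.png",cv2.resize(c[180:235,225:370],None,fx=5,fy=5,interpolation=cv2.INTER_CUBIC))
hsv=cv2.cvtColor(c,cv2.COLOR_BGR2HSV)
m=((hsv[...,1]<60)&(hsv[...,2]>80)).astype(np.uint8)
mm=np.zeros_like(m);mm[228:312,170:420]=m[228:312,170:420]
n,l,s,ce=cv2.connectedComponentsWithStats(mm)
for i in range(1,n):
    if s[i,4]<60: continue
    pts=np.argwhere(l==i)[:,::-1].astype(float)
    w=np.array([unproj(im,p,0.01)[:2] for p in pts])
    cen=w.mean(0);u,S,V=np.linalg.svd(w-cen);a=V[0];
    if a[0]<0:a=-a
    pr=(w-cen)@a; q=(w-cen)@V[1]
    print(ce[i],s[i,4],cen.round(4),"ang",np.degrees(np.arctan2(a[1],a[0])).round(1),"ext",pr.min().round(4),pr.max().round(4),"w",np.ptp(q).round(4),
     "halfwidths", [np.ptp(q[(pr>lo)&(pr<lo+.01)]).round(4) if ((pr>lo)&(pr<lo+.01)).any() else 0 for lo in np.arange(-.08,.08,.01)])
E
```

```text
[388.30645161 258.48709677] 310 [ 0.495  -0.2906] ang -27.3 ext -0.0673 0.078 w 0.0224 halfwidths [0, np.float64(0.0164), np.float64(0.0204), np.float64(0.022), np.float64(0.022), np.float64(0.0218), np.float64(0.0207), np.float64(0.0218), np.float64(0.0218), np.float64(0.0206), np.float64(0.0208), np.float64(0.0206), np.float64(0.0193), np.float64(0.0165), np.float64(0.0125), np.float64(0.0082)]
[193.37389381 269.94690265] 452 [0.478  0.3119] ang 14.3 ext -0.075 0.0847 w 0.032 halfwidths [np.float64(0.0185), np.float64(0.0259), np.float64(0.0288), np.float64(0.0296), np.float64(0.0296), np.float64(0.0304), np.float64(0.0297), np.float64(0.029), np.float64(0.029), np.float64(0.0298), np.float64(0.0298), np.float64(0.0306), np.float64(0.0261), np.float64(0.0224), np.float64(0.0194), np.float64(0.015)]
[257.86153846 278.03589744] 195 [0.447  0.1129] ang 4.8 ext -0.0619 0.0687 w 0.0153 halfwidths [0, np.float64(0.0091), np.float64(0.0128), np.float64(0.0131), np.float64(0.0131), np.float64(0.0128), np.float64(0.0128), np.float64(0.0131), np.float64(0.0131), np.float64(0.0128), np.float64(0.0129), np.float64(0.0129), np.float64(0.0101), np.float64(0.0095), np.float64(0.0065), 0]
[338.18181818 279.67768595] 121 [ 0.4344 -0.1338] ang -17.0 ext -0.0523 0.0624 w 0.0109 halfwidths [0, 0, np.float64(0.0059), np.float64(0.0096), np.float64(0.0104), np.float64(0.0097), np.float64(0.0097), np.float64(0.0105), np.float64(0.0097), np.float64(0.0097), np.float64(0.0097), np.float64(0.0089), np.float64(0.0075), np.float64(0.0038), np.float64(0.0), 0]
```

View pics/c1.png

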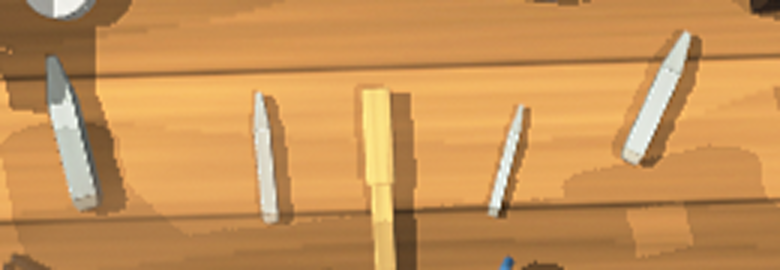

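View pics/c2.png

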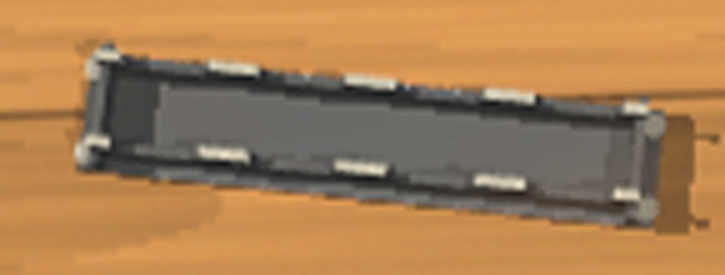

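Crop check: all four steel bars are clear, with tips pointing away from the robot. 26 is at (194,270), 16 at (259,277), 11 at (340,278) and 21 at (391,257), the widths agree, and pink and orange are excluded. Next I fit the poses using both cameras.

```bash
cat >> h.py <<'E'
from scipy.optimize import minimize
DR={11:(118,80,30,4,8),16:(134,86,38,6,10),21:(147,92,44,7,11),26:(162,100,50,9,12)}
def model(k):
    L,P,T,b,C=[v/1000 for v in DR[k]]; w=k/1000
    pts=[]
    for x,s in((-P/2-C,w-2*min(C*.35,.004)),(-P/2,w),(P/2,w),(P/2+T,b)):
        for a in(-1,1):
            for c in(-1,1): pts.append((x,a*s/2,c*s/2))
    return np.array(pts)
def place(k,x,y,th,z):
    m=model(k);c,s=np.cos(th),np.sin(th)
    return np.c_[x+c*m[:,0]-s*m[:,1],y+s*m[:,0]+c*m[:,1],z+m[:,2]]
def steelmask(im,cx,cy,r=42):
    h=cv2.cvtColor(im["color"],cv2.COLOR_BGR2HSV)
    m=((h[...,1]<75)&(h[...,2]>45)).astype(np.uint8)
    o=np.zeros_like(m);y0,x0=max(0,cy-r),max(0,cx-r)
    o[y0:cy+r,x0:cx+r]=m[y0:cy+r,x0:cx+r]
    n,l,s,ce=cv2.connectedComponentsWithStats(o)
    best=min((i for i in range(1,n) if s[i,4]>40),key=lambda i:np.hypot(*(ce[i]-(cx,cy))))
    return (l==best).astype(np.uint8)
def fit(k,views,g,z):
    S=8
    def cost(p):
        e=0
        for im,mask,(x0,y0,x1,y1) in views:
            q=proj(im,place(k,p[0],p[1],p[2],z))
            hull=cv2.convexHull(((q-(x0,y0)+.5)*S).astype(np.float32)).reshape(-1,2)
            r=np.zeros(((y1-y0)*S,(x1-x0)*S),np.uint8)
            cv2.fillConvexPoly(r,np.round(hull*16).astype(np.int32),1,shift=4)
            M=cv2.resize(mask[y0:y1,x0:x1],None,fx=S,fy=S,interpolation=cv2.INTER_NEAREST)
            e+=(r!=M).sum()/max(1,(r|M).sum())
        return e
    sim=np.array([g]+[np.array(g)+d for d in np.diag([.006,.006,.06])])
    r=minimize(cost,g,method="Nelder-Mead",options=dict(initial_simplex=sim,xatol=1e-4,fatol=1e-4))
    return r.x,r.fun
def box(m):
    x,y,w,h=cv2.boundingRect(m);return(x-10,y-10,x+w+10,y+h+10)
E
python3 - <<'E'
from h import *
T=load("top0");Sc=load("scene0")
G={11:((340,278),(342,255),(.434,-.134,-.3)),16:((259,277),(397,302),(.447,.113,.08)),21:((391,257),(296,236),(.495,-.29,-.47)),26:((194,270),(449,355),(.478,.312,.25))}
for k,(a,b,g) in G.items():
    ma,mb=steelmask(T,*a),steelmask(Sc,*b)
    va=(T,ma,box(ma));vb=(Sc,mb,box(mb))
    for nm,v in(("top",[va]),("sc",[vb]),("both",[va,vb])):
        p,f=fit(k,v,g,k/2000);print(k,nm,p.round(4),round(f,3))
# rack
h=cv2.cvtColor(T["color"],cv2.COLOR_BGR2HSV);m=((h[...,1]<60)&(h[...,2]>170)).astype(np.uint8)
o=np.zeros_like(m);o[185:230,235:362]=m[185:230,235:362]
n,l,s,ce=cv2.connectedComponentsWithStats(o)
for i in range(1,n):
  if s[i,4]>5: print(ce[i].round(1),s[i],unproj(T,ce[i],.049).round(4))
E
```

```text
11 top [ 0.429  -0.1319 -0.2952] 0.141
11 sc [ 0.4292 -0.1287 -0.3065] 0.112
11 both [ 0.429  -0.1313 -0.294 ] 0.373
16 top [0.4362 0.112  0.0864] 0.163
16 sc [0.4351 0.1138 0.0897] 0.075
16 both [0.4351 0.1129 0.0893] 0.284
21 top [ 0.4853 -0.2852 -0.4744] 0.08
21 sc [ 0.4872 -0.2816 -0.4689] 0.072
21 both [ 0.4857 -0.2847 -0.4769] 0.237
26 top [0.4646 0.3077 0.2583] 0.084
26 sc [0.4634 0.3089 0.2537] 0.045
26 both [0.4638 0.3085 0.2569] 0.156
[246.  190.5] [244 190   5   2   8] [0.7138 0.1405 0.049 ]
[271.7 193.1] [267 192  10   3  14] [0.703  0.0617 0.049 ]
[298.  195.8] [294 195  10   3  15] [ 0.6921 -0.0186  0.049 ]
[326.  198.6] [322 198  10   2  15] [ 0.6806 -0.104   0.049 ]
[351.8 201.3] [350 201   4   2   6] [ 0.6696 -0.1825  0.049 ]
[242.3 208.6] [240 207   7   5  14] [0.6574 0.1523 0.049 ]
[269.4 210.3] [265 209   9   3  15] [0.6498 0.0696 0.049 ]
[296.9 213.1] [292 212  10   3  16] [ 0.6383 -0.014   0.049 ]
[324.2 215.8] [320 215  10   3  17] [ 0.6273 -0.097   0.049 ]
[350.  218.5] [348 218   5   2  10] [ 0.6165 -0.1749  0.049 ]
```

```bash
python3 - <<'E'
from h import *
from scipy.optimize import least_squares
T=load("top0");Sc=load("scene0")
h=cv2.cvtColor(Sc["color"],cv2.COLOR_BGR2HSV);m=((h[...,1]<70)&(h[...,2]>150)).astype(np.uint8)
o=np.zeros_like(m);o[250:365,255:350]=m[250:365,255:350]
n,l,s,ce=cv2.connectedComponentsWithStats(o)
for i in range(1,n):
  if s[i,4]>3: print(ce[i].round(1),s[i,4],unproj(Sc,ce[i],.049).round(4))
tt=np.array([[271.7,193.1],[298,195.8],[326,198.6],[269.4,210.3],[296.9,213.1],[324.2,215.8]])
loc=np.array([[.027,.085],[.027,0],[.027,-.085],[-.027,.085],[-.027,0],[-.027,-.085]])
def W(p,L,z=.049):
    c,s=np.cos(p[2]),np.sin(p[2]);return np.c_[p[0]+c*L[:,0]-s*L[:,1],p[1]+s*L[:,0]+c*L[:,1],np.full(len(L),z)]
r=least_squares(lambda p:(proj(T,W(p,loc))-tt).ravel(),[.665,-.017,-.13]);print(r.x.round(4),r.fun.round(2))
img=Sc["color"].copy();img=cv2.resize(img[230:380,230:370],None,fx=5,fy=5,interpolation=cv2.INTER_CUBIC)
for q in proj(Sc,W(r.x,loc)): cv2.circle(img,tuple(int(v) for v in (q-(230,230))*5+2),3,(0,0,255),-1)
cv2.imwrite("pics/r1.png",img[:, :])
E
```

```text
[337.  255.3] 117 [ 0.4912 -0.0877  0.049 ]
[282.2 255. ] 5 [ 0.6168 -0.1712  0.049 ]
[263.8 260.2] 5 [ 0.6708 -0.1775  0.049 ]
[293.8 270.4] 14 [ 0.6272 -0.0947  0.049 ]
[275. 276.] 13 [ 0.6803 -0.1012  0.049 ]
[308.2 289.4] 14 [ 0.6385 -0.0091  0.049 ]
[288.3 295.4] 17 [ 0.6918 -0.0169  0.049 ]
[324.  310.4] 21 [0.6501 0.0753 0.049 ]
[303.  316.7] 20 [0.7029 0.0659 0.049 ]
[339.8 331.1] 14 [0.6599 0.1502 0.049 ]
[318.4 339. ] 13 [0.7133 0.1435 0.049 ]
[342.4 347.8] 20 [0.685  0.1932 0.049 ]
[321.1 356.2] 18 [0.7365 0.1872 0.049 ]
[ 0.6652 -0.017  -0.1326] [-0.62 -0.    0.64  0.02  0.29 -0.05 -0.4   0.01 -0.2  -0.03  0.29  0.04]
```

View pics/r1.png

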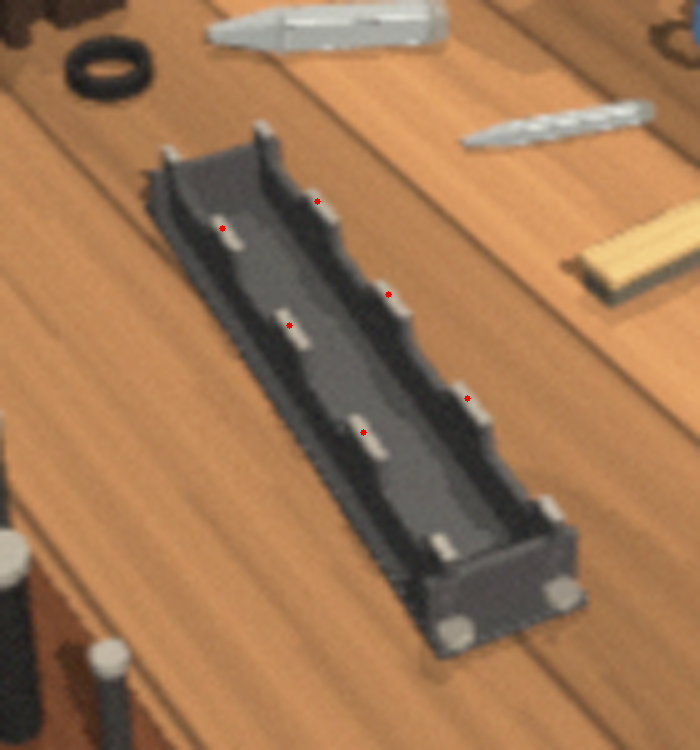

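```bash
cat >> h.py <<'E'
from scipy.spatial.transform import Rotation as Ro
def Rt(yaw): return Ro.from_matrix(np.array([[np.cos(yaw),np.sin(yaw),0],[np.sin(yaw),-np.cos(yaw),0],[0,0,-1]]))
def row(obs,x,y,z,yaw):
    R=Ro.from_rotvec(obs["tool_rot"]); d=R.inv().apply(np.array([x,y,z])-obs["tool_pos"])*100
    rv=(R.inv()*Rt(yaw)).as_rotvec()/np.radians(5)
    return list(np.r_[d.round(2),rv.round(2)])
RACK=(.6652,-.0155,-.1325)
def notch(n):
    y={'a':.1275,'b':.0425,'c':-.0425,'d':-.1275}[n];return RACK[0]-np.sin(RACK[2])*y,RACK[1]+np.cos(RACK[2])*y
E
python3 - <<'E'
from h import *
from station import ctrl
T=load("top0")
for q in[(115,168),(139,168),(115,249),(139,249)]: print("anvil face",unproj(T,q,.15).round(3))
for q in[(168,180),(168,236)]: print("anvil foot",unproj(T,q,.03).round(3))
print("cyl",unproj(T,(190,218),.04).round(3))
print({n:np.round(notch(n),4) for n in 'abcd'})
o=ctrl.get_obs()
print(row(o,.486,-.283,.12,-.474))
E
```

```text
anvil face [0.765 0.497 0.15 ]
anvil face [0.763 0.428 0.15 ]
anvil face [0.532 0.49  0.15 ]
anvil face [0.53  0.423 0.15 ]
anvil foot [0.76  0.388 0.03 ]
anvil foot [0.583 0.385 0.03 ]
cyl [0.635 0.315 0.04 ]
{'a': array([0.682 , 0.1109]), 'b': array([0.6708, 0.0266]), 'c': array([ 0.6596, -0.0576]), 'd': array([ 0.6484, -0.1419])}
[np.float64(37.15), np.float64(-20.2), np.float64(11.06), np.float64(-0.02), np.float64(0.01), np.float64(9.12)]
```

{"op": "apply_moves", "data": {"rows": [[37.15,-20.2,11,0,0,9.1],[37.15,-20.2,11,0,0,9.1],[37.15,-20.2,11,0,0,9.1],[37.15,-20.2,11,0,0,9.1],[37.15,-20.2,11,0,0,9.1],[37.15,-20.2,11,0,0,9.1],[37.15,-20.2,11,0,0,9.1],[37.15,-20.2,11,0,0,9.1],[37.15,-20.2,11,0,0,9.1],[37.15,-20.2,11,0,0,9.1],[37.15,-20.2,11,0,0,9.1],[37.15,-20.2,11,0,0,9.1],[37.15,-20.2,11,0,0,9.1],[37.15,-20.2,11,0,0,9.1]], "grip": 0, "squeeze": 70}}

```text
t: 1.5
tool_pos: [0.4856, -0.2842, 0.1211]
tool_rot: [-3.052, 0.738, 0.0]
contact_force: [-0.0, 0.7, -0.3]
opening: 0.0852
```

{"op": "apply_moves", "data": {"rows": [[0,0,4,0,0,0],[0,0,8,0,0,0],[0,0,10,0,0,0],[0,0,11,0,0,0],[0,0,11.5,0,0,0],[0,0,11.5,0,0,0],[0,0,11.5,0,0,0]]}}

```text
t: 2.2
tool_pos: [0.4866, -0.285, 0.0078]
tool_rot: [-3.054, 0.738, -0.004]
contact_force: [-0.4, -0.0, -0.8]
opening: 0.0855
```

```bash
python3 - <<'E'
from station import ctrl
import cv2
im=ctrl.get_image("scene");cv2.imwrite("pics/s1.png",cv2.resize(im["color"][150:290,220:380],None,fx=4,fy=4))
o=ctrl.get_obs();print(o["tool_pos"],o["contact_force"])
E
```

```text
[ 0.48672955 -0.28498956  0.00787713] [ 0.6162938  -0.00791431  1.22412884]
```

View pics/s1.png

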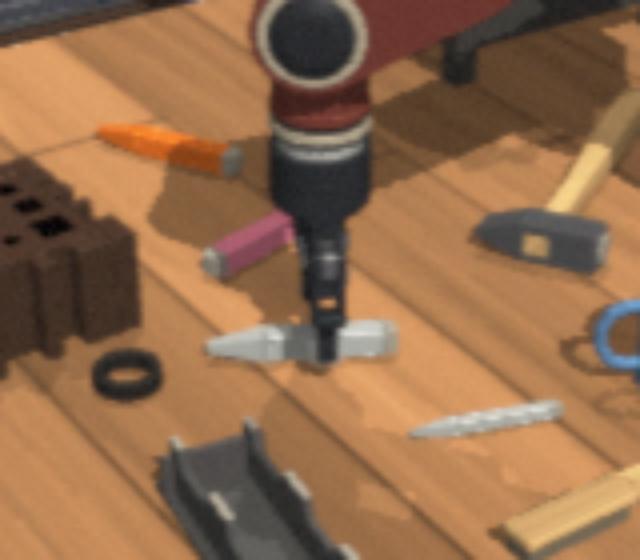

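The fingers straddle drift 21, with the visible tip at about full-image (302,240), and the pink one is clear. Closing.

{"op": "apply_moves", "data": {"rows": [[0,0,0.2,0,0,0],[0,0,0.2,0,0,0],[0,0,0.2,0,0,0],[0,0,0.2,0,0,0],[0,0,0.2,0,0,0],[0,0,0.2,0,0,0],[0,0,0.2,0,0,0],[0,0,0.2,0,0,0],[0,0,0.2,0,0,0],[0,0,0.2,0,0,0]], "grip": 1}}

```text
t: 3.25
tool_pos: [0.4869, -0.2852, 0.0063]
tool_rot: [3.053, -0.738, 0.005]
contact_force: [-3.1, -0.3, 6.2]
opening: 0.0191
```

{"op": "apply_moves", "data": {"rows": [[0,0,-2,0,0,0],[0,0,-5,0,0,0],[0,0,-9,0,0,0],[0,0,-12,0,0,0],[0,0,-12,0,0,0],[0,0,-12,0,0,0]]}}

```text
t: 3.85
tool_pos: [0.486, -0.2845, 0.1248]
tool_rot: [-3.053, 0.738, -0.003]
contact_force: [-0.8, -0.4, -4.7]
opening: 0.0191
```

```bash
python3 - <<'E'
from h import *
from station import ctrl
for n in("scene","top"):
    im=ctrl.get_image(n);pickle.dump(im,open(n+"1.pkl","wb"));cv2.imwrite(f"pics/{n}1.png",im["color"])
o=ctrl.get_obs();print(o["tool_pos"],o["contact_force"],o["opening"])
x,y=notch('c');print(row(o,x,y,.12,RACK[2]))
E
```

```text
[ 0.48480256 -0.28369342  0.12270072] [-0.39610655  0.47994335 -4.26346517] 0.01925132088199762
[np.float64(5.22), np.float64(-28.09), np.float64(0.3), np.float64(-0.02), np.float64(0.03), np.float64(-3.92)]
```

View pics/scene1.png

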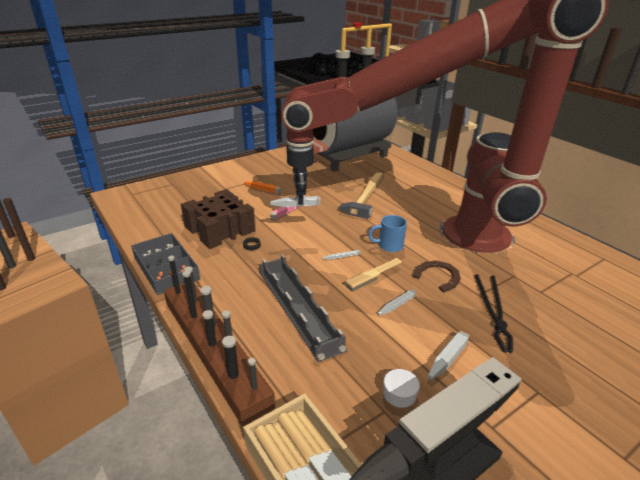

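Drift 21 is held level at (295,202). The force matches its weight.

{"op": "apply_moves", "data": {"rows": [[5.2,-28.1,0.3,0,0,-3.9],[5.2,-28.1,0.3,0,0,-3.9],[5.2,-28.1,0.3,0,0,-3.9],[5.2,-28.1,0.3,0,0,-3.9],[5.2,-28.1,0.3,0,0,-3.9],[5.2,-28.1,0.3,0,0,-3.9],[5.2,-28.1,0.3,0,0,-3.9],[5.2,-28.1,0.3,0,0,-3.9],[5.2,-28.1,0.3,0,0,-3.9],[5.2,-28.1,0.3,0,0,-3.9]]}}

```text
t: 4.95
tool_pos: [0.6583, -0.0585, 0.1189]
tool_rot: [-3.132, 0.213, 0.006]
contact_force: [0.6, 0.4, -3.2]
opening: 0.0191
```

```bash
python3 - <<'E'
from h import *
from station import ctrl
for n in("scene","top"):
    im=ctrl.get_image(n);pickle.dump(im,open(n+"2.pkl","wb"));c=im["color"]
    c=c[160:370,210:400] if n=="scene" else c[130:270,200:400]
    cv2.imwrite(f"pics/{n}2.png",cv2.resize(c,None,fx=3,fy=3))
o=ctrl.get_obs();print(o["tool_pos"],o["contact_force"],o["opening"])
x,y=notch('c');print(row(o,x,y,.0425,RACK[2]))
E
```

```text
[ 0.65882248 -0.05852199  0.11975596] [-0.15069926 -0.52988142 -4.01467956] 0.01897453504305635
[np.float64(0.08), np.float64(-0.08), np.float64(7.73), np.float64(-0.03), np.float64(0.03), np.float64(-0.04)]
```

View pics/scene2.png

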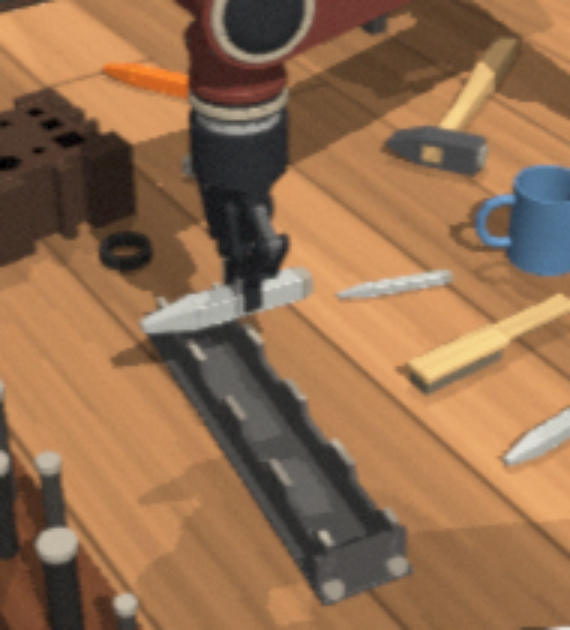

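Drift 21 hangs over notch c, level and along the notch. Lowering.

{"op": "apply_moves", "data": {"rows": [[0.1,-0.1,3,0,0,0],[0.1,-0.1,5,0,0,0],[0.1,-0.1,6.5,0,0,0],[0.1,-0.1,7.2,0,0,0],[0.1,-0.1,7.5,0,0,0],[0.1,-0.1,7.7,0,0,0],[0.1,-0.1,7.7,0,0,0],[0.1,-0.1,7.7,0,0,0]]}}

```text
t: 5.85
tool_pos: [0.6605, -0.0576, 0.0439]
tool_rot: [-3.132, 0.213, 0.001]
contact_force: [-0.2, -0.6, -3.5]
opening: 0.0193
```

```bash
python3 - <<'E'
from h import *
from station import ctrl
for n in("scene",):
    im=ctrl.get_image(n);pickle.dump(im,open(n+"2.pkl","wb"));c=im["color"]
    c=c[200:350,230:360]
    cv2.imwrite(f"pics/{n}3.png",cv2.resize(c,None,fx=4,fy=4))
o=ctrl.get_obs();print(o["tool_pos"],o["contact_force"],o["opening"])
E
```

```text
[ 0.66047237 -0.05754848  0.04379856] [-0.09814355  0.33509899 -3.54917597] 0.0191135891802897
```

View pics/scene3.png

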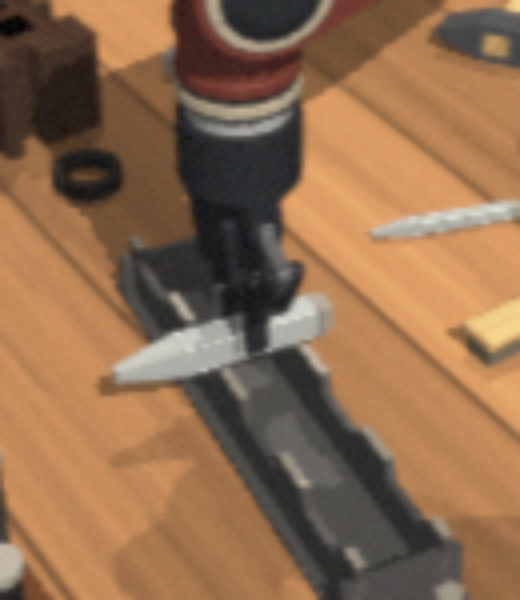

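{"op": "apply_moves", "data": {"rows": [[0,0,0.15,0,0,0],[0,0,0.2,0,0,0],[0,0,0.2,0,0,0],[0,0,0.2,0,0,0]]}}

```text
t: 6.3
tool_pos: [0.6604, -0.0575, 0.0418]
tool_rot: [-3.132, 0.213, 0.001]
contact_force: [1.2, -0.2, -4.0]
opening: 0.0192
```

{"op": "apply_moves", "data": {"rows": [[0,0,0.0,0,0,0],[0,0,0,0,0,0],[0,0,0,0,0,0],[0,0,0,0,0,0],[0,0,0,0,0,0]], "grip": 0.4}}

```text
t: 6.8
tool_pos: [0.6607, -0.0576, 0.0421]
tool_rot: [-3.132, 0.213, 0.0]
contact_force: [-0.2, -0.7, 0.2]
opening: 0.0511
```

{"op": "apply_moves", "data": {"rows": [[0,0,-2,0,0,0],[0,0,-4,0,0,0],[0,0,-8,0,0,0],[0,0,-12,0,0,0],[0,0,-12,0,0,0],[0,0,-12,0,0,0]]}}

```text
t: 7.4
tool_pos: [0.6616, -0.058, 0.1641]
tool_rot: [-3.133, 0.213, -0.005]
contact_force: [-0.2, 0.5, 0.1]
opening: 0.0513
```

```bash
python3 - <<'E'
from h import *
from station import ctrl
o=ctrl.get_obs();print(o["tool_pos"],o["contact_force"],o["opening"])
print(row(o,.429,-.130,.12,-.298))
E
```

```text
[ 0.66162203 -0.05802985  0.16406651] [-0.21629911  0.53128235  0.13653888] 0.051270164965522044
[np.float64(-22.09), np.float64(10.28), np.float64(4.32), np.float64(-0.03), np.float64(-0.03), np.float64(1.86)]
```

{"op": "apply_moves", "data": {"rows": [[-22.1,10.3,4.3,0,0,1.9],[-22.1,10.3,4.3,0,0,1.9],[-22.1,10.3,4.3,0,0,1.9],[-22.1,10.3,4.3,0,0,1.9],[-22.1,10.3,4.3,0,0,1.9],[-22.1,10.3,4.3,0,0,1.9],[-22.1,10.3,4.3,0,0,1.9],[-22.1,10.3,4.3,0,0,1.9],[-22.1,10.3,4.3,0,0,1.9]]}}

```text
t: 8.3
tool_pos: [0.4301, -0.1302, 0.1207]
tool_rot: [-3.104, 0.47, -0.006]
contact_force: [-0.8, 0.5, -0.1]
opening: 0.0509
```

```bash
python3 - <<'E'
from h import *
from station import ctrl
V={}
for n in("scene","top"):
    im=ctrl.get_image(n);V[n]=im;c=im["color"]
    c=c[200:370,230:380] if n=="scene" else c[150:290,230:400]
    cv2.imwrite(f"pics/{n}4.png",cv2.resize(c,None,fx=4,fy=4))
o=ctrl.get_obs();print(o["tool_pos"],o["contact_force"],o["opening"])
print(row(o,.429,-.130,.004,-.298))
E
```

```text
[ 0.42995118 -0.13009287  0.12059896] [-0.50197607  0.08312101 -0.53242032] 0.05140449312683388
[np.float64(-0.13), np.float64(0.05), np.float64(11.66), np.float64(-0.03), np.float64(-0.04), np.float64(-0.03)]
```

View pics/scene4.png

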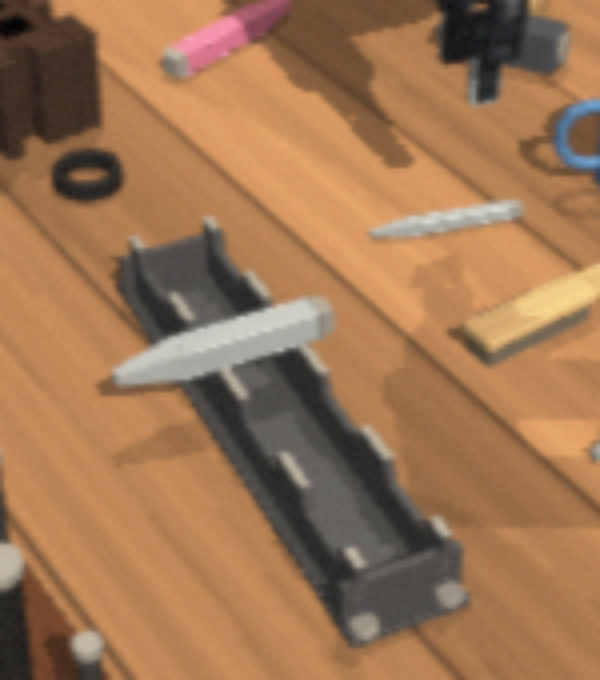

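View pics/top4.png

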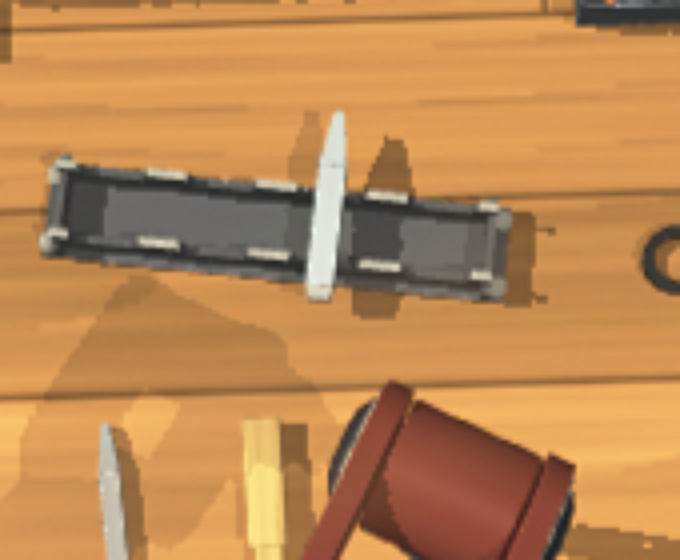

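Drift 21 lies in notch c, centred between the near teeth (crop 268 and 380, bar at 322) with its point away. Next is drift 11.

{"op": "apply_moves", "data": {"rows": [[-0.1,0,4,0,0,0],[-0.1,0,8,0,0,0],[-0.1,0,10,0,0,0],[-0.1,0,11,0,0,0],[-0.1,0,11.5,0,0,0],[-0.1,0,11.7,0,0,0],[-0.1,0,11.7,0,0,0],[-0.1,0,11.7,0,0,0]]}}

```text
t: 9.2
tool_pos: [0.4305, -0.1301, 0.0049]
tool_rot: [-3.105, 0.469, -0.009]
contact_force: [0.7, -0.3, -0.1]
opening: 0.0512
```

{"op": "apply_moves", "data": {"rows": [[0,0,0.15,0,0,0],[0,0,0.15,0,0,0],[0,0,0.15,0,0,0],[0,0,0.15,0,0,0],[0,0,0.15,0,0,0],[0,0,0.15,0,0,0],[0,0,0.15,0,0,0],[0,0,0.15,0,0,0]], "grip": 1}}

```text
t: 10.0
tool_pos: [0.4309, -0.1304, 0.0041]
tool_rot: [-3.105, 0.469, -0.01]
contact_force: [-1.6, 0.6, 5.8]
opening: 0.0081
```

{"op": "apply_moves", "data": {"rows": [[0,0,-2,0,0,0],[0,0,-5,0,0,0],[0,0,-9,0,0,0],[0,0,-12,0,0,0],[0,0,-12,0,0,0],[0,0,-12,0,0,0]]}}

```text
t: 10.6
tool_pos: [0.4302, -0.1304, 0.1241]
tool_rot: [-3.106, 0.47, -0.011]
contact_force: [-0.7, 0.6, -2.7]
opening: 0.008
```

```bash
python3 - <<'E'
from h import *
from station import ctrl
im=ctrl.get_image("scene");cv2.imwrite("pics/s5.png",cv2.resize(im["color"][150:300,270:430],None,fx=4,fy=4))
o=ctrl.get_obs();print(o["tool_pos"],o["contact_force"],o["opening"])
x,y=notch('a');print(row(o,x,y,.125,RACK[2]))
E
```

```text
[ 0.42929264 -0.12995952  0.12270228] [-0.51664823  0.18747816 -1.96209397] 0.008142657118228782
[np.float64(17.02), np.float64(-30.48), np.float64(-0.09), np.float64(-0.02), np.float64(-0.05), np.float64(-1.92)]
```

View pics/s5.png

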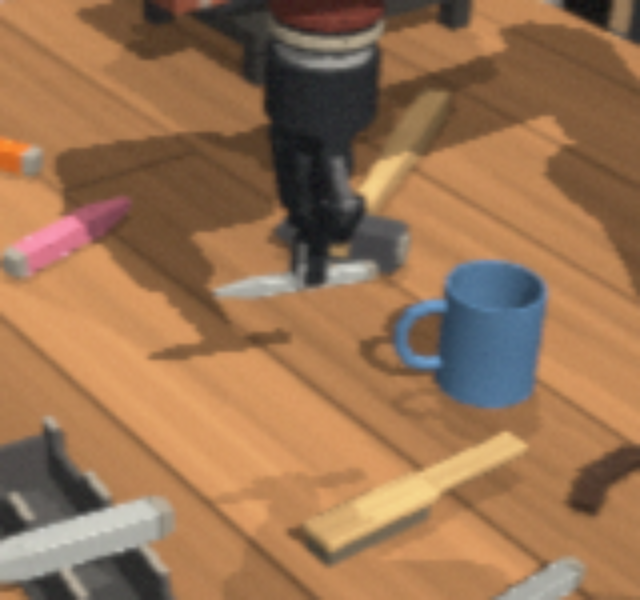

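Drift 11 is held at about (350,220). Moving it to notch a.

{"op": "apply_moves", "data": {"rows": [[17,-30.5,0,0,0,-1.9],[17,-30.5,0,0,0,-1.9],[17,-30.5,0,0,0,-1.9],[17,-30.5,0,0,0,-1.9],[17,-30.5,0,0,0,-1.9],[17,-30.5,0,0,0,-1.9],[17,-30.5,0,0,0,-1.9],[17,-30.5,0,0,0,-1.9],[17,-30.5,0,0,0,-1.9],[17,-30.5,0,0,0,-1.9],[17,-30.5,0,0,0,-1.9]]}}

```text
t: 11.75
tool_pos: [0.6808, 0.1101, 0.1234]
tool_rot: [-3.134, 0.213, -0.005]
contact_force: [-0.2, -0.0, -0.8]
opening: 0.0083
```

```bash
python3 - <<'E'
from h import *
from station import ctrl
o=ctrl.get_obs();print(o["tool_pos"],o["contact_force"],o["opening"])
x,y=notch('a');print(row(o,x,y,.040,RACK[2]))
E
```

```text
[0.68077093 0.11007359 0.12341943] [-0.23929157 -0.01269113 -0.79250131] 0.008272688596222683
[np.float64(0.09), np.float64(-0.09), np.float64(8.34), np.float64(-0.01), np.float64(-0.04), np.float64(-0.04)]
```

{"op": "apply_moves", "data": {"rows": [[0.1,-0.1,3,0,0,0],[0.1,-0.1,5.5,0,0,0],[0.1,-0.1,7.3,0,0,0],[0.1,-0.1,8,0,0,0],[0.1,-0.1,8.3,0,0,0],[0.1,-0.1,8.4,0,0,0],[0.1,-0.1,8.4,0,0,0],[0.1,-0.1,8.4,0,0,0]]}}

```text
t: 12.55
tool_pos: [0.6831, 0.1111, 0.0409]
tool_rot: [-3.133, 0.213, -0.009]
contact_force: [-0.4, -0.1, -1.8]
opening: 0.0086
```

```bash
python3 - <<'E'
from h import *
from station import ctrl
im=ctrl.get_image("scene");cv2.imwrite("pics/s6.png",cv2.resize(im["color"][230:380,230:380],None,fx=4,fy=4))
o=ctrl.get_obs();print(o["tool_pos"],o["contact_force"],o["opening"])
E
```

```text
[0.68297079 0.11108672 0.04067401] [ 0.15252678 -0.19623526 -0.77835834] 0.008245032903885181
```

View pics/s6.png

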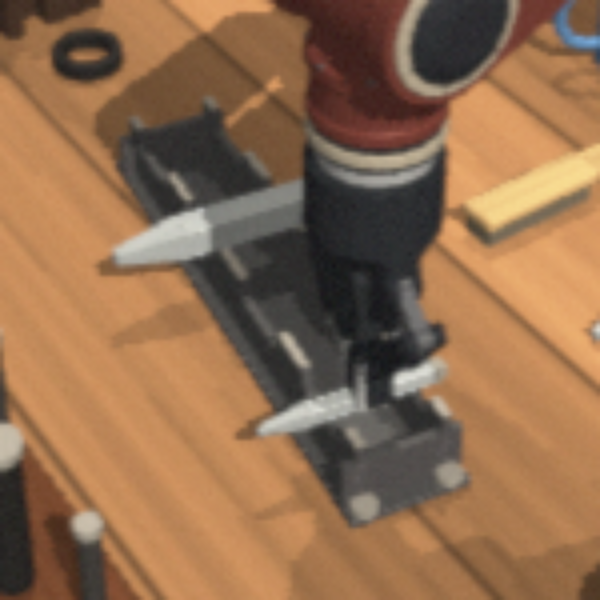

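Drift 11 is in notch a. I lower it 1 mm more, release with a part opening because of the end plate, and retreat.

{"op": "apply_moves", "data": {"rows": [[0,0,0.1,0,0,0],[0,0,0.15,0,0,0],[0,0,0.15,0,0,0]]}}

```text
t: 12.9
tool_pos: [0.683, 0.1111, 0.0392]
tool_rot: [-3.133, 0.213, -0.008]
contact_force: [0.2, -1.0, -1.1]
opening: 0.0084
```

{"op": "apply_moves", "data": {"rows": [[0,0,0,0,0,0],[0,0,0,0,0,0],[0,0,0,0,0,0],[0,0,0,0,0,0],[0,0,0,0,0,0]], "grip": 0.5}}

```text
t: 13.4
tool_pos: [0.6831, 0.1111, 0.0393]
tool_rot: [-3.133, 0.212, -0.009]
contact_force: [-0.4, 0.3, 0.6]
opening: 0.0429
```

{"op": "apply_moves", "data": {"rows": [[0,0,-2,0,0,0],[0,0,-4,0,0,0],[0,0,-8,0,0,0],[0,0,-12,0,0,0],[0,0,-12,0,0,0],[0,0,-12,0,0,0]]}}

```text
t: 14.0
tool_pos: [0.6834, 0.1111, 0.1614]
tool_rot: [-3.133, 0.212, -0.014]
contact_force: [-0.1, -0.6, -0.2]
opening: 0.0427
```

```bash
python3 - <<'E'
from h import *
from station import ctrl
o=ctrl.get_obs();print(o["tool_pos"],o["contact_force"],o["opening"])
print(row(o,.4357,.113,.12,.088))
E
```

```text
[0.68337439 0.11110287 0.16135482] [-0.10427591 -0.6069162  -0.24340107] 0.04269522596373983
[np.float64(-24.6), np.float64(3.16), np.float64(3.91), np.float64(-0.01), np.float64(-0.1), np.float64(-2.56)]
```

{"op": "apply_moves", "data": {"rows": [[-24.6,3.2,3.9,0,-0.1,-2.6],[-24.6,3.2,3.9,0,-0.1,-2.6],[-24.6,3.2,3.9,0,-0.1,-2.6],[-24.6,3.2,3.9,0,-0.1,-2.6],[-24.6,3.2,3.9,0,-0.1,-2.6],[-24.6,3.2,3.9,0,-0.1,-2.6],[-24.6,3.2,3.9,0,-0.1,-2.6],[-24.6,3.2,3.9,0,-0.1,-2.6],[-24.6,3.2,3.9,0,-0.1,-2.6],[-24.6,3.2,3.9,0,-0.1,-2.6]], "grip": 0.4}}

```text
t: 15.0
tool_pos: [0.4372, 0.1126, 0.1209]
tool_rot: [-3.137, -0.143, -0.002]
contact_force: [-0.6, 0.4, -0.5]
opening: 0.0512
```

```bash
python3 - <<'E'
from h import *
from station import ctrl
im=ctrl.get_image("scene");cv2.imwrite("pics/s7.png",cv2.resize(im["color"][200:380,240:440],None,fx=4,fy=4)[:600])
im=ctrl.get_image("top");cv2.imwrite("pics/t7.png",cv2.resize(im["color"][150:300,230:380],None,fx=4,fy=4))
o=ctrl.get_obs();print(o["tool_pos"],o["contact_force"],o["opening"])
print(row(o,.4357,.113,.004,.088))
E
```

```text
[0.43671355 0.11260229 0.12057982] [-0.39980873  0.78845677 -0.5471578 ] 0.05108799450533981
[np.float64(-0.11), np.float64(-0.04), np.float64(11.66), np.float64(-0.01), np.float64(-0.01), np.float64(0.04)]
```

View pics/s7.png

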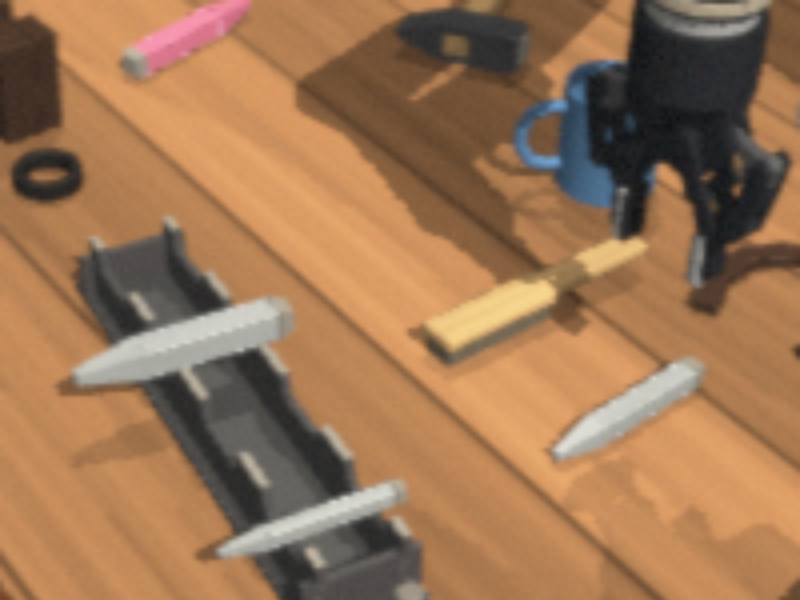

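View pics/t7.png

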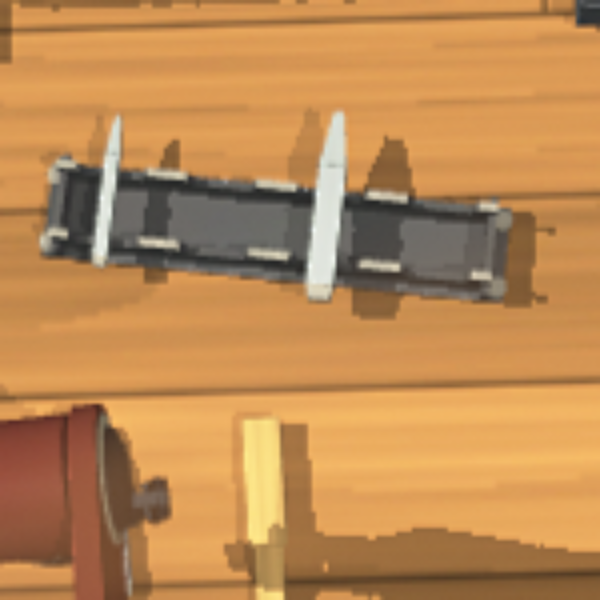

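Drifts 11 and 21 both lie in their notches. The brush and mug are clear of drift 16, so I grasp that next.

{"op": "apply_moves", "data": {"rows": [[-0.1,0,4,0,0,0],[-0.1,0,8,0,0,0],[-0.1,0,10,0,0,0],[-0.1,0,11,0,0,0],[-0.1,0,11.5,0,0,0],[-0.1,0,11.6,0,0,0],[-0.1,0,11.6,0,0,0],[-0.1,0,11.6,0,0,0]]}}

```text
t: 15.9
tool_pos: [0.437, 0.1128, 0.0059]
tool_rot: [-3.137, -0.143, -0.005]
contact_force: [0.8, -0.6, -0.1]
opening: 0.0509
```

{"op": "apply_moves", "data": {"rows": [[0,0,0.1,0,0,0],[0,0,0.1,0,0,0],[0,0,0.1,0,0,0],[0,0,0.1,0,0,0],[0,0,0.1,0,0,0],[0,0,0.1,0,0,0],[0,0,0.1,0,0,0],[0,0,0.1,0,0,0]], "grip": 1}}

```text
t: 16.7
tool_pos: [0.4375, 0.1127, 0.0057]
tool_rot: [-3.138, -0.144, -0.006]
contact_force: [-1.8, -0.7, 5.8]
opening: 0.0139
```

{"op": "apply_moves", "data": {"rows": [[0,0,-2,0,0,0],[0,0,-5,0,0,0],[0,0,-9,0,0,0],[0,0,-12,0,0,0],[0,0,-12,0,0,0],[0,0,-12,0,0,0]]}}

```text
t: 17.3
tool_pos: [0.4367, 0.1125, 0.1251]
tool_rot: [-3.137, -0.143, -0.006]
contact_force: [-0.9, -0.4, -3.5]
opening: 0.0139
```

```bash
python3 - <<'E'
from h import *
from station import ctrl
im=ctrl.get_image("scene");cv2.imwrite("pics/s8.png",cv2.resize(im["color"][180:330,320:480],None,fx=4,fy=4))
o=ctrl.get_obs();print(o["tool_pos"],o["contact_force"],o["opening"])
x,y=notch('b');print(row(o,x,y,.125,RACK[2]))
E
```

```text
[0.43570835 0.11244654 0.1236477 ] [-0.77896278  0.61870188 -2.70126504] 0.013931497742086862
[np.float64(22.63), np.float64(10.69), np.float64(-0.12), np.float64(-0.01), np.float64(-0.01), np.float64(2.57)]
```

View pics/s8.png

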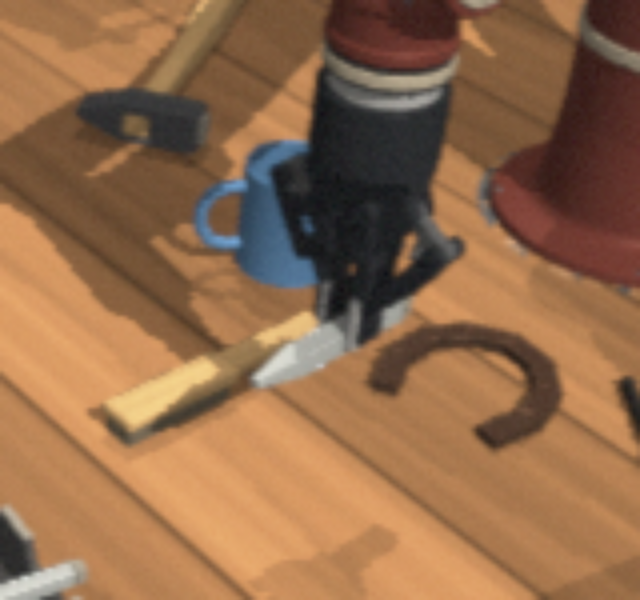

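Drift 16 is held, with its tip at about (384,275). Moving it to notch b.

{"op": "apply_moves", "data": {"rows": [[22.6,10.7,-0.3,0,0,2.6],[22.6,10.7,-0.3,0,0,2.6],[22.6,10.7,-0.3,0,0,2.6],[22.6,10.7,-0.3,0,0,2.6],[22.6,10.7,-0.3,0,0,2.6],[22.6,10.7,-0.3,0,0,2.6],[22.6,10.7,-0.3,0,0,2.6],[22.6,10.7,-0.3,0,0,2.6],[22.6,10.7,-0.3,0,0,2.6],[22.6,10.7,-0.3,0,0,2.6]]}}

```text
t: 18.35
tool_pos: [0.6696, 0.0272, 0.1271]
tool_rot: [-3.134, 0.211, -0.001]
contact_force: [0.5, -0.8, -2.9]
opening: 0.0138
```

```bash
python3 - <<'E'
from h import *
from station import ctrl
o=ctrl.get_obs();print(o["tool_pos"],o["contact_force"],o["opening"])
x,y=notch('b');print(row(o,x,y,.0415,RACK[2]))
E
```

```text
[0.66962147 0.02716254 0.12706525] [ 0.50576513 -0.7906106  -2.90608551] 0.013845945447992357
[np.float64(0.12), np.float64(0.04), np.float64(8.56), np.float64(-0.01), np.float64(-0.01), np.float64(-0.02)]
```

{"op": "apply_moves", "data": {"rows": [[0.1,0,3,0,0,0],[0.1,0,5.5,0,0,0],[0.1,0,7.3,0,0,0],[0.1,0,8.1,0,0,0],[0.1,0,8.5,0,0,0],[0.1,0,8.7,0,0,0],[0.1,0,8.7,0,0,0],[0.1,0,8.7,0,0,0],[0.1,0,8.7,0,0,0]]}}

```text
t: 19.25
tool_pos: [0.6714, 0.027, 0.0411]
tool_rot: [-3.134, 0.211, -0.004]
contact_force: [0.9, 0.7, -2.2]
opening: 0.014
```

```bash
python3 - <<'E'
from h import *
from station import ctrl
im=ctrl.get_image("scene");cv2.imwrite("pics/s9.png",cv2.resize(im["color"][230:380,230:380],None,fx=4,fy=4))
o=ctrl.get_obs();print(o["tool_pos"],o["contact_force"],o["opening"])
E
```

```text
[0.67123127 0.02701202 0.04084071] [ 0.22210654 -0.50662157 -2.14434756] 0.013552156123728345
```

View pics/s9.png

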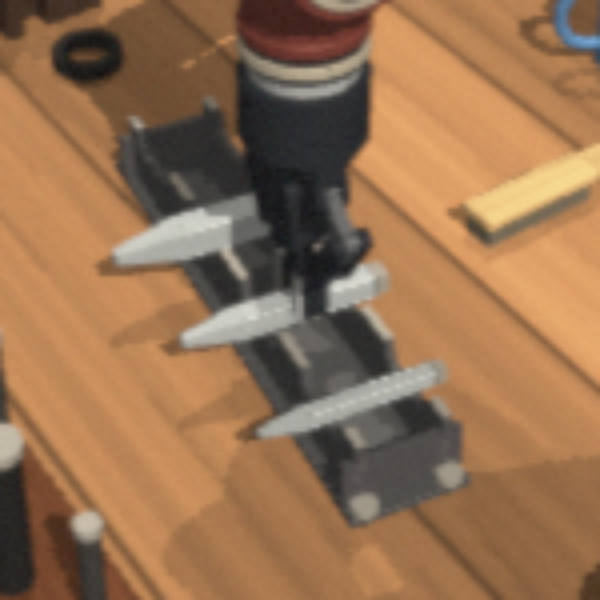

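{"op": "apply_moves", "data": {"rows": [[0,0,0.1,0,0,0],[0,0,0.1,0,0,0],[0,0,0.1,0,0,0]]}}

```text
t: 19.6
tool_pos: [0.6713, 0.027, 0.0408]
tool_rot: [-3.134, 0.211, -0.003]
contact_force: [-5.3, 0.3, 5.0]
opening: 0.0139
```

{"op": "apply_moves", "data": {"rows": [[0,0,0,0,0,0],[0,0,0,0,0,0],[0,0,0,0,0,0],[0,0,0,0,0,0],[0,0,0,0,0,0]], "grip": 0.5}}

```text
t: 20.1
tool_pos: [0.6713, 0.027, 0.0407]
tool_rot: [-3.134, 0.211, -0.004]
contact_force: [0.2, 0.9, -0.7]
opening: 0.0427
```

{"op": "apply_moves", "data": {"rows": [[0,0,-2,0,0,0],[0,0,-4,0,0,0],[0,0,-8,0,0,0],[0,0,-12,0,0,0],[0,0,-12,0,0,0],[0,0,-12,0,0,0]]}}

```text
t: 20.7
tool_pos: [0.6721, 0.0269, 0.1626]
tool_rot: [-3.134, 0.211, -0.009]
contact_force: [-0.3, -0.0, 0.5]
opening: 0.0426
```

```bash
python3 - <<'E'
from h import *
from station import ctrl
o=ctrl.get_obs();print(o["tool_pos"],o["contact_force"],o["opening"])
print(row(o,.464,.3085,.12,.256))
E
```

```text
[0.67206257 0.02687281 0.1625553 ] [-0.28388309 -0.03210204  0.53737357] 0.04257323272960024
[np.float64(-24.42), np.float64(-25.11), np.float64(4.15), np.float64(-0.0), np.float64(-0.07), np.float64(-4.48)]
```

{"op": "apply_moves", "data": {"rows": [[-24.4,-25.1,4.1,0,0,-4.5],[-24.4,-25.1,4.1,0,0,-4.5],[-24.4,-25.1,4.1,0,0,-4.5],[-24.4,-25.1,4.1,0,0,-4.5],[-24.4,-25.1,4.1,0,0,-4.5],[-24.4,-25.1,4.1,0,0,-4.5],[-24.4,-25.1,4.1,0,0,-4.5],[-24.4,-25.1,4.1,0,0,-4.5],[-24.4,-25.1,4.1,0,0,-4.5],[-24.4,-25.1,4.1,0,0,-4.5],[-24.4,-25.1,4.1,0,0,-4.5]], "grip": 0.3}}

```text
t: 21.8
tool_pos: [0.465, 0.3072, 0.1202]
tool_rot: [3.115, 0.401, 0.009]
contact_force: [0.7, 0.3, 0.2]
opening: 0.06
```

```bash
python3 - <<'E'
from h import *
from station import ctrl
im=ctrl.get_image("scene");cv2.imwrite("pics/s10.png",cv2.resize(im["color"][230:430,250:500],None,fx=3,fy=3))
im=ctrl.get_image("top");cv2.imwrite("pics/t10.png",cv2.resize(im["color"][150:300,180:380],None,fx=4,fy=4))
o=ctrl.get_obs();print(o["tool_pos"],o["contact_force"],o["opening"])
print(row(o,.464,.3085,.008,.256))
E
```

```text
[0.46511687 0.30738268 0.12047243] [-0.06077513  0.8314244   0.12856632] 0.05956219475641092
[np.float64(-0.14), np.float64(-0.15), np.float64(11.25), np.float64(0.01), np.float64(-0.07), np.float64(-0.0)]
```

View pics/s10.png

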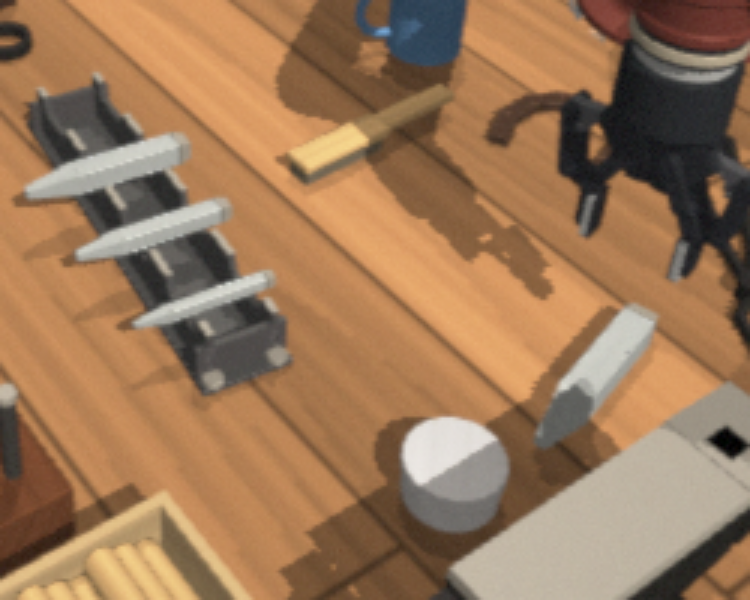

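View pics/t10.png

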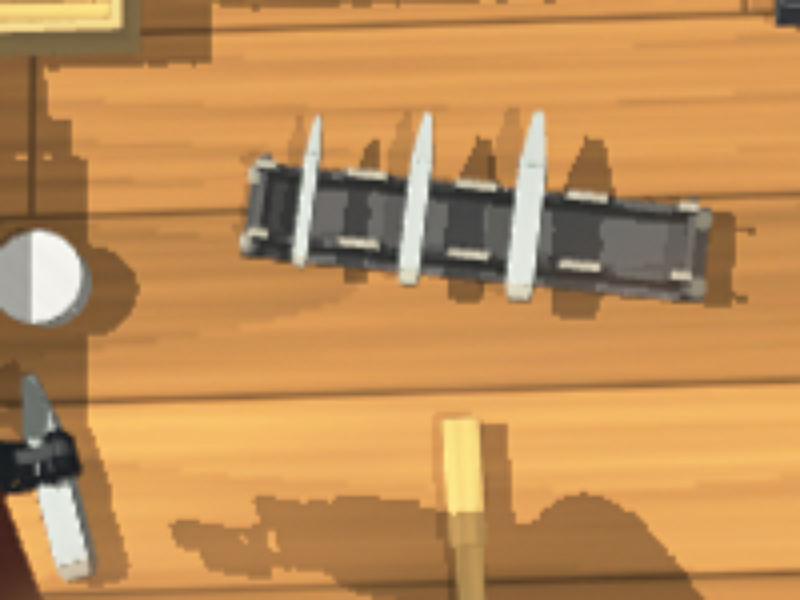

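Three are placed. Now drift 26, which is heavier, so I squeeze harder.

{"op": "apply_moves", "data": {"rows": [[-0.1,-0.1,4,0,0,0],[-0.1,-0.1,8,0,0,0],[-0.1,-0.1,10,0,0,0],[-0.1,-0.1,11,0,0,0],[-0.1,-0.1,11.4,0,0,0],[-0.1,-0.1,11.5,0,0,0],[-0.1,-0.1,11.5,0,0,0],[-0.1,-0.1,11.5,0,0,0]]}}

```text
t: 22.7
tool_pos: [0.4657, 0.3086, 0.007]
tool_rot: [-3.115, -0.401, -0.013]
contact_force: [0.4, 0.2, 0.0]
opening: 0.0593
```

{"op": "apply_moves", "data": {"rows": [[0,0,0,0,0,0],[0,0,0,0,0,0],[0,0,0,0,0,0],[0,0,0,0,0,0],[0,0,0,0,0,0],[0,0,0,0,0,0],[0,0,0,0,0,0],[0,0,0,0,0,0]], "grip": 1, "squeeze": 100}}

```text
t: 23.5
tool_pos: [0.4663, 0.3087, 0.0082]
tool_rot: [-3.116, -0.401, -0.015]
contact_force: [-1.1, -2.0, 6.4]
opening: 0.0235
```

{"op": "apply_moves", "data": {"rows": [[0,0,-1,0,0,0],[0,0,-3,0,0,0],[0,0,-6,0,0,0],[0,0,-9,0,0,0],[0,0,-12,0,0,0],[0,0,-12,0,0,0],[0,0,-12,0,0,0]]}}

```text
t: 24.2
tool_pos: [0.4643, 0.3082, 0.1271]
tool_rot: [3.116, 0.401, 0.013]
contact_force: [-0.4, -0.7, -8.6]
opening: 0.0237
```

```bash
python3 - <<'E'
from h import *
from station import ctrl
im=ctrl.get_image("scene");cv2.imwrite("pics/s11.png",cv2.resize(im["color"][230:430,330:530],None,fx=3,fy=3))
o=ctrl.get_obs();print(o["tool_pos"],o["contact_force"],o["opening"])
x,y=notch('d');print(row(o,x,y,.14,RACK[2]))
E
```

```text
[0.46342123 0.30776613 0.12558519] [-0.72014163 -0.46550549 -9.0786694 ] 0.023804525468788185
[np.float64(6.5), np.float64(48.19), np.float64(-1.32), np.float64(0.01), np.float64(-0.06), np.float64(4.45)]
```

View pics/s11.png

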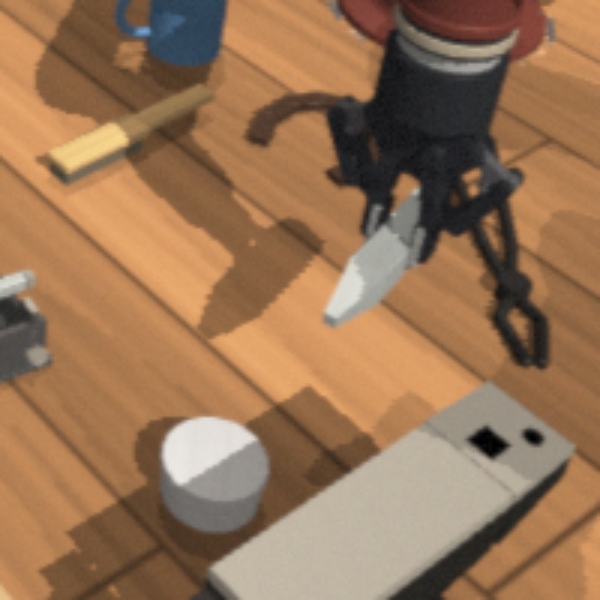

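Drift 26 is held. Moving it to notch d.

{"op": "apply_moves", "data": {"rows": [[0.4,3,-1,0,0,0.3],[1,7,-1.3,0,0,0.6],[1.6,11,-1.3,0,0,1],[2.2,15,-1.3,0,0,1.4],[2.8,19,-1.3,0,0,1.8],[3.4,23,-1.3,0,0,2.2],[4,27,-1.3,0,0,2.6],[4.6,31,-1.3,0,0,3],[5.2,35,-1.3,0,0,3.4],[5.6,39,-1.3,0,0,3.8],[6,43,-1.3,0,0,4.1],[6.3,46,-1.3,0,0,4.3],[6.5,48.2,-1.3,0,0,4.45],[6.5,48.2,-1.3,0,0,4.45],[6.5,48.2,-1.3,0,0,4.45],[6.5,48.2,-1.3,0,0,4.45]]}}

```text
t: 25.85
tool_pos: [0.6474, -0.1408, 0.1382]
tool_rot: [-3.134, 0.206, -0.004]
contact_force: [0.3, 0.2, -8.2]
opening: 0.024
```

```bash
python3 - <<'E'
from h import *
from station import ctrl
im=ctrl.get_image("scene");cv2.imwrite("pics/s12.png",cv2.resize(im["color"][160:360,210:380],None,fx=3,fy=3))
o=ctrl.get_obs();print(o["tool_pos"],o["contact_force"],o["opening"])
x,y=notch('d');print(row(o,x,y,.0435,RACK[2]))
E
```

```text
[ 0.64767915 -0.14067346  0.13873629] [ 0.88574221 -0.2175428  -7.32710361] 0.02360202718943657
[np.float64(0.05), np.float64(0.12), np.float64(9.52), np.float64(-0.01), np.float64(-0.04), np.float64(0.02)]
```

View pics/s12.png

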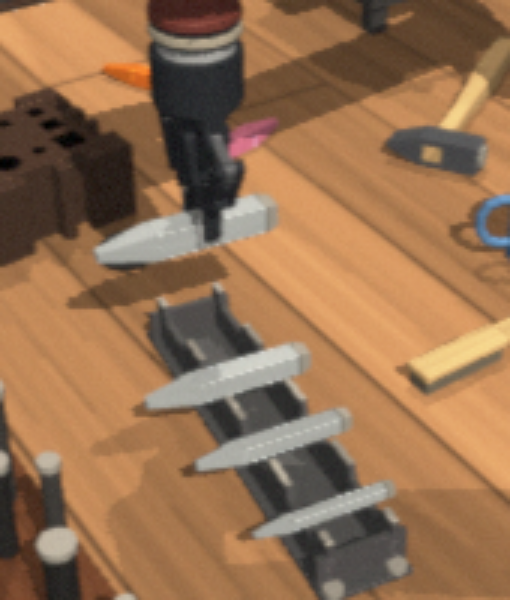

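{"op": "apply_moves", "data": {"rows": [[0,0.1,3,0,0,0],[0,0.1,6,0,0,0],[0,0.1,8,0,0,0],[0,0.1,8.8,0,0,0],[0,0.1,9.2,0,0,0],[0,0.1,9.5,0,0,0],[0,0.1,9.5,0,0,0],[0,0.1,9.5,0,0,0],[0,0.1,9.5,0,0,0]]}}

```text
t: 26.8
tool_pos: [0.6486, -0.1419, 0.045]
tool_rot: [-3.135, 0.205, -0.008]
contact_force: [-0.3, -0.6, -7.2]
opening: 0.0237
```

```bash
python3 - <<'E'
from h import *
from station import ctrl
im=ctrl.get_image("scene");cv2.imwrite("pics/s13.png",cv2.resize(im["color"][200:350,220:370],None,fx=4,fy=4))
o=ctrl.get_obs();print(o["tool_pos"],o["contact_force"],o["opening"])
E
```

```text
[ 0.64844702 -0.14186566  0.04474525] [ 0.6316331  -0.50165127 -6.80375011] 0.02365466550065731
```

View pics/s13.png

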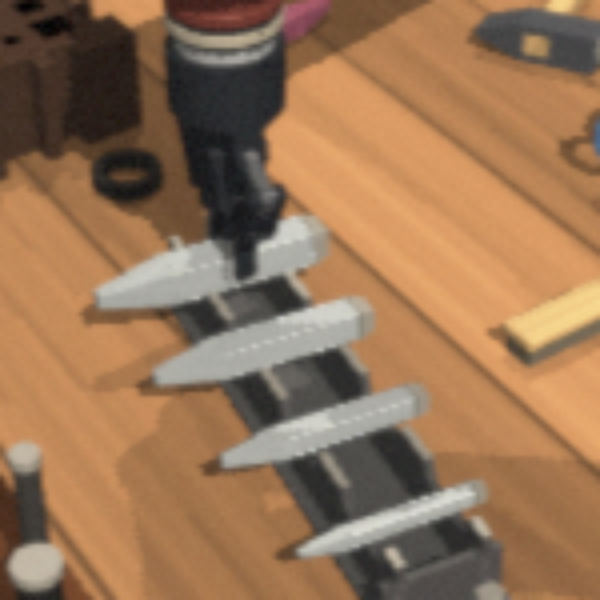

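Drift 26 is over notch d and still hanging (-6.8 N). I lower it about 2 mm more, then release with a part opening.

{"op": "apply_moves", "data": {"rows": [[0,0,0.1,0,0,0],[0,0,0.2,0,0,0],[0,0,0.25,0,0,0],[0,0,0.25,0,0,0]]}}

```text
t: 27.25
tool_pos: [0.6488, -0.142, 0.0433]
tool_rot: [3.135, -0.205, 0.008]
contact_force: [-2.6, 0.1, 0.3]
opening: 0.0235
```

{"op": "apply_moves", "data": {"rows": [[0,0,0,0,0,0],[0,0,0,0,0,0],[0,0,0,0,0,0],[0,0,0,0,0,0],[0,0,0,0,0,0]], "grip": 0.45}}

```text
t: 27.75
tool_pos: [0.6491, -0.1421, 0.0437]
tool_rot: [3.135, -0.205, 0.01]
contact_force: [-0.4, -0.6, 0.3]
opening: 0.0473
```

{"op": "apply_moves", "data": {"rows": [[0,0,-1,0,0,0],[0,0,-3,0,0,0],[0,0,-7,0,0,0],[0,0,-12,0,0,0],[0,0,-15,0,0,0],[-5,0,-15,0,0,0],[-10,0,-15,0,0,0],[-15,0,-15,0,0,0],[-20,0,-15,0,0,0],[-22,0,-15,0,0,0],[-22,0,-15,0,0,0],[-22,0,-15,0,0,0]]}}

```text
t: 28.95
tool_pos: [0.4308, -0.1136, 0.1934]
tool_rot: [3.134, -0.206, 0.014]
contact_force: [1.0, -0.1, 0.1]
opening: 0.0467
```

```bash
python3 - <<'E'
from h import *
from station import ctrl
V=[]
for n in("scene","top"):
    im=ctrl.get_image(n);pickle.dump(im,open(n+"F.pkl","wb"));c=im["color"]
    c=c[200:350,220:370] if n=="scene" else c[150:260,220:380]
    cv2.imwrite(f"pics/{n}F.png",cv2.resize(c,None,fx=4,fy=4));V.append(im)
o=ctrl.get_obs();print(o["t"],o["tool_pos"],o["contact_force"],o["opening"])
for k,n in((11,'a'),(16,'b'),(21,'c'),(26,'d')):
    x,y=notch(n); z=.035+k/2000
    for im,nm in zip(V,("scene","top")):
        q=proj(im,[[x,y,z]])[0].round().astype(int)
        # bright-steel mask, darker teeth/bars excluded by brightness
        g=cv2.cvtColor(im["color"],cv2.COLOR_BGR2HSV);m=((g[...,1]<60)&(g[...,2]>140)).astype(np.uint8)
        hull=cv2.convexHull(proj(im,place(k,x,y,RACK[2],z)).astype(np.float32)).astype(np.int32)
        b=np.zeros_like(m);cv2.fillConvexPoly(b,hull,1);b=cv2.dilate(b,np.ones((9,9)));m&=b
        nn,l,s,ce=cv2.connectedComponentsWithStats(m);j=1+np.argmax(s[1:,4]);m=(l==j).astype(np.uint8)
        p,f=fit(k,[(im,m,box(m))],(x,y,RACK[2]),z)
        d=p[:2]-(x,y);c,s_=np.cos(RACK[2]),np.sin(RACK[2])
        print(k,nm,"local mm",(np.array([c*d[0]+s_*d[1],-s_*d[0]+c*d[1]])*1000).round(1),"dang",round(p[2]-RACK[2],3),round(f,2))
E
```

```text
29.05 [ 0.43125862 -0.11366989  0.19311434] [ 0.54647124 -0.68568389 -0.66085988] 0.046985708754691026
11 scene local mm [-0.1  2.5] dang -0.0 0.12
11 top local mm [-0.4  0.9] dang -0.007 0.17
16 scene local mm [-0.9  2.9] dang -0.001 0.09
16 top local mm [-0.4  1.1] dang -0.006 0.13
21 scene local mm [-0.1  3. ] dang 0.001 0.09
21 top local mm [0.3 0.4] dang -0.007 0.1
26 scene local mm [-1.5  3.2] dang 0.01 0.1
26 top local mm [-1.9 -0.3] dang -0.002 0.08
```

View pics/sceneF.png

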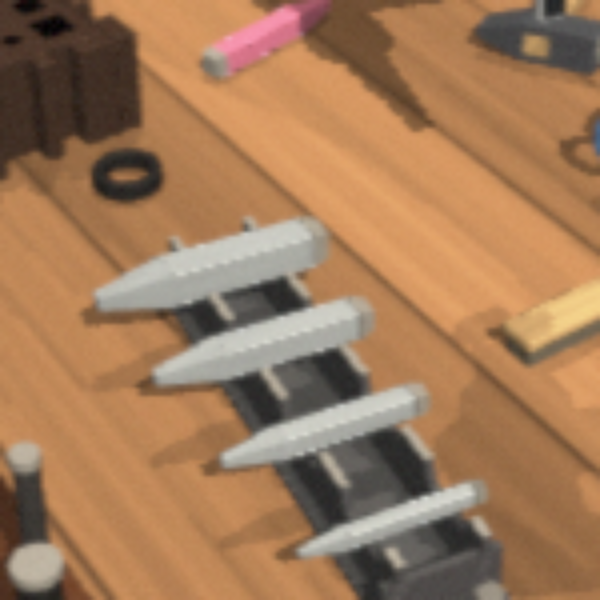

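View pics/topF.png

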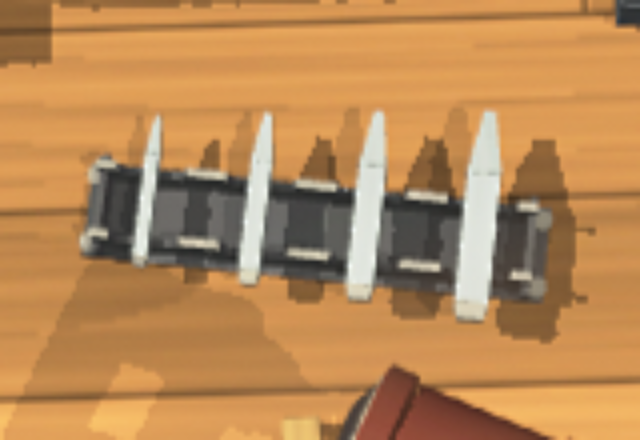

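All four sit centred within about 3 mm and 0.01 rad of their notches, points away, and the arm is clear of everything. Handing in.

```bash
python3 -c "
from station import ctrl
print(ctrl.finish_job())"
```

```text
the job is handed in; nothing more can be done
None
```

The four drifts are in the rack in driving order, and I handed the job in at about 29 s of the 102 s allowed. The anvil is on the robot's left (heel at about y = +0.46 m), so the 11 mm drift is in notch a, the 16 mm in b, the 21 mm in c and the 26 mm in d. I left the pink and orange look-alikes alone.

- **Position:** fitting each drift in both cameras put every middle within about 3.3 mm sideways and 2 mm along its notch. All were within 0.01 rad of the notch, with points facing away from the robot.
- **Camera disagreement:** the scene camera placed things 1.5 to 3.5 mm further to the left than the top camera. That is well inside the 18 mm allowed.
- **Height:** I did not measure this separately. The last pictures show each drift sitting in its notch.
- **Contact:** the last force reading was near zero and the arm stood clear of everything. The forces I saw during the moves stayed below 10 N.

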